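Zero the gauge and press the sample disc

ROBOT

A 7-joint arm with a two-finger parallel gripper is mounted at the origin on the work surface. World frame = base frame: x ahead of the robot, y to its left, z up, the work surface at z = 0. Lengths are in m, angles in rad, forces in N, time in s.
With the tool pointing down it reaches from about 0.4 to 0.85 m from the base axis. Payload 10.4 kg.
Tool frame: the origin (TCP) lies at the very end of the fingers, on their centre line; the grasp point (between the pads) lies 19 mm behind it; x points along the fingers, y is the direction in which the jaws open and shut, and the axes are right-handed (so a half turn about x gives the same grasp; the last joint's range is limited). The gripper opens to 87 mm and grips with 3 to 60 N. Pads are 19 mm wide; open, the fingers measure 117 mm over their backs; the gripper's body (75 mm by 190 mm) begins 51 mm behind the grasp point.
Start: joints at [1.177, 0.332, -0.065, 1.46, 0.022, 1.35, -0.088], TCP at [0.226, -0.583, 0.223] pointing down, gripper open.
Joint ranges: [-2.6, 2.6], [-0.5, 2.12], [-1.47, 1.34], [0.16, 2.42], [-1.27, 4.41], [0.06, 2.06], [-2.6, 2.6]. Speed limits (rad/s): [2.22, 2.22, 2.79, 2.79, 3.14, 3.14, 3.14].

INTERFACE

Orientations are given as a unit quaternion [w, x, y, z].
In Python, from station import telemetry, snapshot, calibration, workorder gives the robot as it stands.
- The arm moves only by the tool send_rows, never from a script. Its argument "commands" is text: rows parted by semicolons, each of 4 numbers parted by spaces: the shift along the tool's x, y, z each as a share of 400 mm, from -1 to 1, then the turn about the tool's x as a share of pi rad, from -1 to 1. A call has exactly 10 rows; each row is the pose to reach, as a shift and turn from the pose commanded when the call began, along the tool's axes at that moment, turning the shorter way round; what a row does not reach only later rows make up. A row lasts 1/8 s, in which the tool goes at most 62.5 mm and 10.7 degrees, less where a joint would pass 70% of its speed; a pose out of reach is approached as far as the arm can. A call with a number of a shift or a turn outside -1 to 1 is refused whole. A call with a gripper value outside its range is refused whole. "hand" is the finger opening in mm, from 0 to 87, set as the call begins (left out, the last holds). The fingers move at their own pace and stop on an object; the grip force is fixed at half the most. Time passes only in rows, so rows that repeat a pose let the fingers close, or fill a call up. It gives the time, the measured TCP pose, the force and the opening at its end, in the units of the state.
- telemetry.read_state(): the state, without advancing time (a new reading comes with each control period).
- snapshot(name): name is "scene" or "side" or "wrist"; returns the picture (480x640x3 uint8, red, green, blue); there is no depth.
- calibration(name): a dict with "fx", "fy", "cx", "cy" (pixels), "extrinsics" (4x4, takes a point from camera to world coordinates); the wrist camera has in their place "tool_from_camera" (4x4, takes a point from camera to tool coordinates, whose origin is the TCP and whose axes are the tool frame's). Camera axes: x right, y down, z forward; pixel columns grow to the right and rows downward; lengths in m; the calibration is good to about 2 mm. The wrist camera is an equidistant fisheye: a pixel r from the principal point sees the ray r / f radians off the axis. A picture is of the moment at which its call begins: read the wrist's pose just before it. calibration takes no time and is no camera call.
- workorder.finish_job(): hands the job in, once; it reports no verdict.
The state is a dict: "t": time; "joint_pos": joint angles; "joint_velocities": joint speeds; "joint_torque": joint torques, N m; "eef_pos": TCP position; "tool_rot": TCP orientation; "force": force on the tool from outside, world axes, zero at the start; "moment": the same for the moment, N m; "width": finger opening in m.
Only numpy, scipy, OpenCV 4.12 (cv2) and the standard library are available. Lean on these libraries where they do the work, as an engineer would, in place of code of your own. Each camera call takes 0.05 s, during which the arm holds its last target.

TASK

Press the sample that is loaded in the die of the bench lever press. With the lever still locked, turn the rim of the dial gauge until the triangle that marks zero stands under the tip of the pointer, and leave the rim so; then flip the safety catch over towards the press so that it frees the lever, and pull the lever by its grip all the way forward to its stop. Finish while holding the lever there by the grip against its return spring, and leave the other things on the bench where they are.

Things in the scene. Friction and masses are not known exactly. Their poses are not given: they have to be found in the camera images.
- press: grey cast bench lever press, fixed. Base plate 260 x 160 x 22 mm, head 215 x 60 mm, head's top 195 mm above the bench. Origin on the bench under the lever's shaft; -x is its front (ram and die, faces the robot), +y its left (dial gauge), -y its right (lever), z up. 'Press frame' figures below are mm in this frame. Position and yaw vary
- press_lever (a joint): lever, shaft along the press's y axis 160 mm above the bench. 0 = rest, leaning back 35 degrees from vertical; grows as the grip is pulled over the top towards the press's front, to the firm stop at 1.30 rad (40 degrees forward). A spring pulls it back: about 4 N at the grip at rest, 9 N at the stop. The closed catch blocks it after about 0.05 rad
- lever_grip: black ribbed round grip at the lever's end, 25 mm diameter, 86 mm long along the press's y axis, pointing outwards to the right. Origin at its middle: press frame (86, -95, 283) at rest, (-95, -95, 276) at the stop; the flat steel stem lies 50 mm inboard of it
- lever_pivot (a point): point on the lever's shaft axis at the grip's middle, press frame (0, -95, 160); the grip's origin moves on a 150 mm circle round it, in the press's x-z plane
- catch (a joint): flip-over safety catch. 0 = closed: its steel blade (36 x 14 mm) lies level across the front of the lever's stem and its ball-ended stalk stands upright. Grows as the ball is pushed to the press's left (+y) and down onto the head; the blade then stands up inboard of the stem. Lever free from 1.3 rad, stop at 1.55. Past about 1.1 rad it falls to the stop by itself and stays
- catch_ball (a point): centre of the black ball (18 mm diameter) on the catch's 6 mm stalk, 38 mm from the axle, which runs along the press's x axis through press frame (any, -26, 207). Ball at (-50, -26, 245) when closed, about (-50, 12, 208) when flipped. About 0.5 N moves it. The head's top under it is at 195 mm
- dial_bezel (a joint): turning angle of the gauge's rim, positive anticlockwise from above; 0 = zero mark at the resting pointer. Light friction (0.06 N m), stays where it is left, no stop within a turn either way. Starts 0.5 to 2 rad anticlockwise of zero
- dial_centre (a point): centre of the dial face, which looks straight up; press frame (-75, 80, 237). The turning rim is a knurled steel ring 60 mm diameter, from 223 to 240 mm above the bench, free all round (fixed case under it 52 mm wide, 202 to 223 mm; bracket below ends at 183 mm); face and scale turn with the rim
- zero_mark (a point): zero mark on the scale: solid black triangle, the only one, pointing inward; this point lies 21 mm from dial_centre. The scale has 40 small divisions of 9 degrees, every fourth line longer
- needle_tip (a point): tip of the black pointer, 21 mm from dial_centre (its thick tail on the other side is only 10 mm). It does not turn with the rim; it turns anticlockwise by 2.9 rad per rad of lever
- needle_rest (a point): unmarked fixed point on the dial, 21 mm from dial_centre, over which the pointer's tip stands while the lever is at rest
- spare_die_ring: loose steel ring 38 mm diameter, 26 mm high, standing on the press's base plate; origin at its underside; leave alone
- sample_disc: loose white plastic disc 90 mm diameter, 16 mm thick, 28 mm hole, on the bench in front of the press; leave alone
- objective: loose black lens barrel 44 mm diameter, 80 mm high, standing; leave alone
- sample_vial: loose glass vial 26 mm diameter, 52 mm high, standing; leave alone
- tweezers: loose steel tweezers 110 mm long, lying; leave alone
- screwdriver: loose screwdriver 170 mm long, lying right of the press; leave alone
- beaker: loose glass beaker 68 mm diameter, 85 mm high; leave alone
- wash_bottle: loose white bottle 68 mm diameter, 160 mm high; leave alone

How it is judged:
On the way, in this order (a step that is already met when the one before it is completed fails the run):
1. the gauge reads zero with the lever at rest and locked (distance between zero_mark and needle_tip below 0.0033 m and value of joint press_lever below 0.08 rad and value of joint catch below 0.3 rad), for 0.3 s.
2. the safety catch is flipped over, the lever still at rest (value of joint catch above 1.3 rad and value of joint press_lever below 0.2 rad), for 0.2 s.
3. the lever is pulled forward to its stop (value of joint press_lever above 1.22 rad), for 0.2 s.
At the end, for the whole second after the job is handed in: the lever is held at its forward stop (joint above 1.22 of 1.30 rad) by the fingers on its grip (more than 3 N), the catch is still flipped over (above 1.2 rad), and the zero mark still stands where the pointer rested, within one small division (3.3 mm at 21 mm radius) (value of joint press_lever above 1.22 rad and contact force between the fingers and lever_grip above 3 N and value of joint catch above 1.2 rad and distance between zero_mark and needle_rest below 0.0033 m); the arm keeps its last pose, push and grip.
It fails at once if the lever is forced past the closed catch (value of joint press_lever above 0.2 rad and value of joint catch below 0.9 rad).
It fails at once if another thing on the bench is disturbed (distance of any of spare_die_ring, sample_disc, objective, sample_vial, tweezers, screwdriver, beaker, wash_bottle from where it was at the start of the episode above 0.02 m).
It also fails if it takes over 69 s, if anything falls off the work surface, if the arm or the gripper's body presses on something with over 40 N, if the wrist force passes 120 N, or if a joint passes its speed limit or range.

## Working session

There is one attempt and no reset: what is moved stays moved. The work goes in short steps, Python scripts to look and compute and a tool call to move; the robot and the scene stay as the last step left them, time stands still between calls to the robot, and variables do not carry over. Pictures are saved under pics/ and viewed, and the job is handed in when it is done.

Besides the shell and the picture viewer there is one more tool, called as a command line: name --argument value ..., lists and objects as JSON in quotes. send_rows: Moves the arm, as the interface text tells. Shift numbers are shares of 400 mm and turn numbers shares of pi rad, none past 1 either way. Its arguments: {"type":"object","properties":{"commands":{"type":"string"},"hand":{"type":"number"}},"required":["commands"]}

```bash
ls; mkdir -p pics
python3 - <<'E'
from station import telemetry, snapshot, calibration
import cv2,numpy as np
np.set_printoptions(precision=4,suppress=True)
s=telemetry.read_state(); print(s)
for n in("scene","side","wrist"):
    im=snapshot(n); cv2.imwrite(f"pics/{n}0.png",im[:,:,::-1]); print(n,calibration(n))
E
```

```text
pics
{'t': 0.0, 'joint_pos': array([ 1.1774,  0.3329, -0.0647,  1.4609,  0.0216,  1.3499, -0.0885]), 'joint_velocities': array([ 0.0015,  0.0001, -0.0012,  0.0002, -0.0004, -0.0002,  0.0002]), 'joint_torque': array([ -0.0015, -62.3237,   0.0233, -38.9905,  -0.0617,   0.0394,
         0.0001]), 'eef_pos': array([ 0.2263, -0.5822,  0.2218]), 'tool_rot': array([-0.1299, -0.6949, -0.1308,  0.6951]), 'force': array([0.5659, 0.112 , 0.3587]), 'moment': array([-0.0853,  0.0091,  0.0451]), 'width': 0.08692354026553481}
scene {'fx': 527.005766017929, 'fy': 527.005766017929, 'cx': 325.6477059412463, 'cy': 239.7938139296003, 'extrinsics': array([[-0.357 ,  0.7455, -0.5628,  1.1896],
       [ 0.9341,  0.2837, -0.2166,  0.4092],
       [-0.0018, -0.6031, -0.7977,  1.1321],
       [ 0.    ,  0.    ,  0.    ,  1.    ]])}
side {'fx': 485.06325459508986, 'fy': 485.06325459508986, 'cx': 326.0423525160777, 'cy': 235.12471751525095, 'extrinsics': array([[ 0.9759, -0.1236,  0.1799,  0.3412],
       [-0.2182, -0.5805,  0.7845, -0.7054],
       [ 0.0075, -0.8048, -0.5935,  0.8359],
       [ 0.    ,  0.    ,  0.    ,  1.    ]])}
wrist {'fx': 371.64829954431775, 'fy': 371.64829954431775, 'cx': 321.6703962389049, 'cy': 237.92263293274567, 'tool_from_camera': array([[ 0.0002, -0.2795,  0.9601, -0.1626],
       [ 1.    ,  0.0002, -0.0002,  0.0003],
       [-0.0001,  0.9601,  0.2795, -0.0769],
       [ 0.    ,  0.    ,  0.    ,  1.    ]])}
```

View pics/scene0.png

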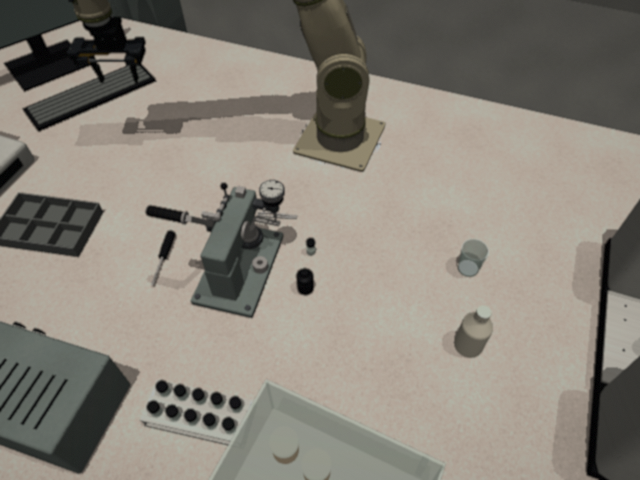

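View pics/side0.png

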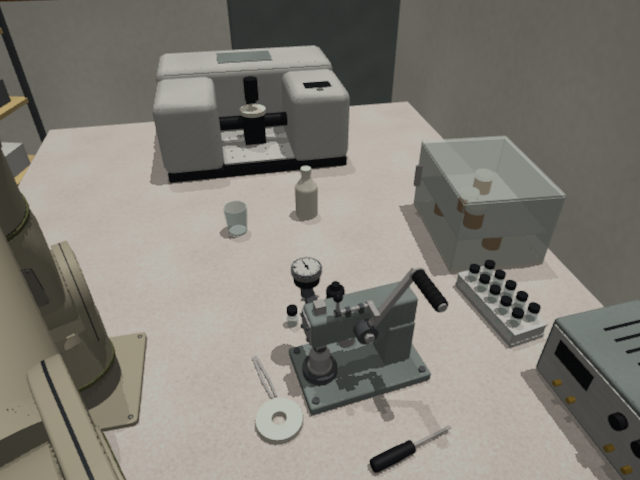

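View pics/wrist0.png

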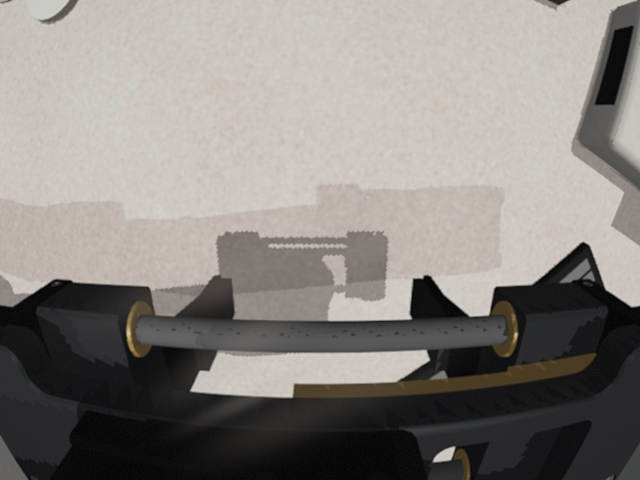

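Run:
```python
import cv2
a=cv2.imread("pics/scene0.png")[150:330,140:340]; cv2.imwrite("pics/sc.png",cv2.resize(a,None,fx=4,fy=4,interpolation=cv2.INTER_CUBIC)[:600*2,:800][:,:] if 0 else cv2.resize(a,(660,594),interpolation=cv2.INTER_CUBIC))
a=cv2.imread("pics/side0.png")[240:420,260:460]; cv2.imwrite("pics/si.png",cv2.resize(a,(660,594),interpolation=cv2.INTER_CUBIC))
```

```text
(no output)
```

View pics/sc.png

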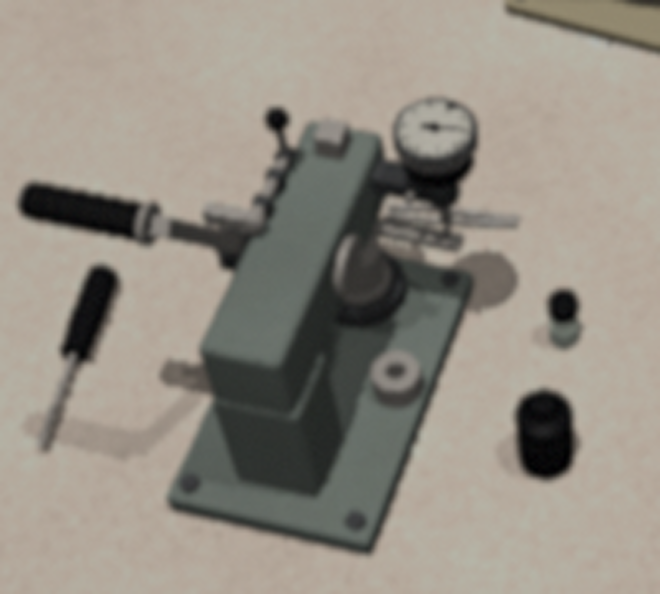

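View pics/si.png

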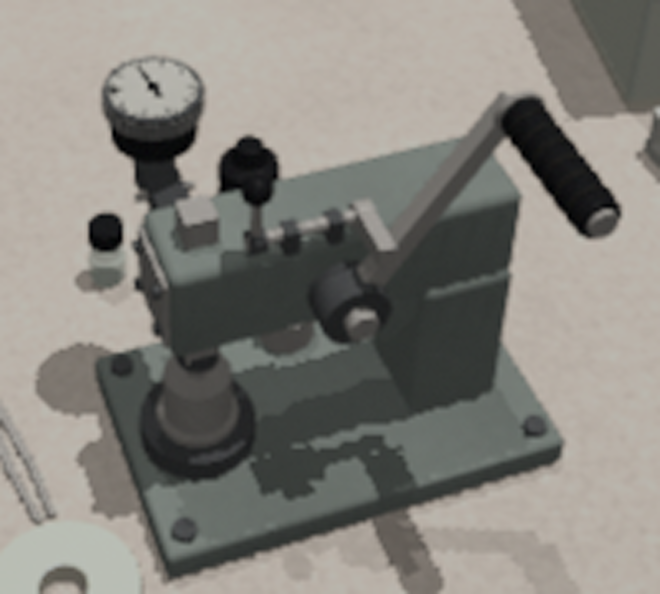

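```bash
cat > h.py <<'E'
import numpy as np, cv2
from station import telemetry, snapshot, calibration
from scipy.optimize import least_squares
from scipy.spatial.transform import Rotation as Rn
np.set_printoptions(precision=4,suppress=True)
def proj(n,P):
    c=calibration(n); E=np.linalg.inv(c["extrinsics"]); q=np.asarray(P)@E[:3,:3].T+E[:3,3]
    return np.c_[c["fx"]*q[:,0]/q[:,2]+c["cx"],c["fy"]*q[:,1]/q[:,2]+c["cy"]]
def p2w(p,P): 
    c,s=np.cos(p[2]),np.sin(p[2]); P=np.asarray(P,float)/1000
    return np.c_[p[0]+c*P[:,0]-s*P[:,1],p[1]+s*P[:,0]+c*P[:,1],P[:,2]]
def Rt(s): 
    q=s["tool_rot"]; return Rn.from_quat([q[1],q[2],q[3],q[0]]).as_matrix()
def wray(s,uv):
    "world origin and dir of wrist pixel"
    c=calibration("wrist"); d=(np.asarray(uv,float)-[c["cx"],c["cy"]]); r=np.hypot(*d); th=r/c["fx"]
    v=np.array([np.sin(th)*d[0]/r,np.sin(th)*d[1]/r,np.cos(th)]); T=c["tool_from_camera"];R=Rt(s)
    return R@T[:3,3]+s["eef_pos"], R@T[:3,:3]@v
def wproj(s,P):
    c=calibration("wrist");T=c["tool_from_camera"];R=Rt(s)
    q=((np.asarray(P)-s["eef_pos"])@R-T[:3,3])@T[:3,:3]
    th=np.arccos(q[:,2]/np.linalg.norm(q,axis=1)); n=np.hypot(q[:,0],q[:,1])
    return np.c_[c["cx"]+c["fx"]*th*q[:,0]/n,c["cy"]+c["fx"]*th*q[:,1]/n]
E
cat > fit.py <<'E'
from h import *
k=3.3
names=["dial","ball","grip","bBR","bBL","bFL"]
Ps=[[-75,80,240],[-50,-26,245],[86,-95,283]]
sc=np.array([[435,128],[277,118],[88,209]])/k+[140,150]
si=np.array([[153,91],[258,188],[561,167]])/k+[260,240]
def f(p): return np.r_[proj("scene",p2w(p,Ps))-sc,proj("side",p2w(p,Ps))-si].ravel()
r=least_squares(f,[0.6,-0.1,0]); print(r.x,r.fun.reshape(-1,2))
C=[[x,y,22] for x in(-200,-150,-100,60,100,130,160) for y in(-80,80)]
w=p2w(r.x,C)
# where is base: corner pixels to z=22
def cast(n,uv,z):
    c=calibration(n);E=c["extrinsics"];d=E[:3,:3]@[(uv[0]-c["cx"])/c["fx"],(uv[1]-c["cy"])/c["fy"],1];return E[:3,3]+d*(z-E[2,3])/d[2]
cth,s=np.cos(r.x[2]),np.sin(r.x[2])
for n,uv in[("scene",(170,500)),("scene",(372,543)),("scene",(472,275)),("side",(168,557)),("side",(560,440)),("side",(98,362))]:
    o=[140,150] if n=="scene" else [260,240]
    q=cast(n,np.array(uv)/k+o,.022); d=q[:2]-r.x[:2]; print(n,q,[cth*d[0]+s*d[1],-s*d[0]+cth*d[1]])
S=telemetry.read_state(); print(Rt(S))
print(p2w(r.x,[[-75,80,237],[-50,-26,245],[86,-95,283],[-95,-95,276]]))
E
python3 fit.py
```

```text
[ 0.548  -0.0756  0.1126] [[-1.0498 -1.2497]
 [-0.8341 -0.3818]
 [-0.7286 -0.2448]
 [ 0.2784 -2.3653]
 [-0.0012  0.0729]
 [-0.6358 -0.9746]]
scene [ 0.6976 -0.1296  0.022 ] [np.float64(0.14252072767453802), np.float64(-0.07046415723962009)]
scene [0.677  0.0249 0.022 ] [np.float64(0.139470711956198), np.float64(0.08531804708721295)]
scene [ 0.4266 -0.0062  0.022 ] [np.float64(-0.11290294662730992), np.float64(0.0825322108487868)]
side [ 0.4383 -0.167   0.022 ] [np.float64(-0.11930534481752267), np.float64(-0.07850078251770289)]
side [ 0.6913 -0.1381  0.022 ] [np.float64(0.13532109976866125), np.float64(-0.07823003354584457)]
side [ 0.4217 -0.0166  0.022 ] [np.float64(-0.11886644491851388), np.float64(0.07281238112392131)]
[[-0.0004  0.3624 -0.932 ]
 [ 0.001  -0.932  -0.3624]
 [-1.     -0.0011  0.    ]]
[[ 0.4645 -0.0045  0.237 ]
 [ 0.5013 -0.107   0.245 ]
 [ 0.6442 -0.1603  0.283 ]
 [ 0.4643 -0.1806  0.276 ]]
```

send_rows --commands "-0.2 -0.05 -0.05 -0.05; -0.3 -0.15 -0.15 -0.1; -0.3 -0.25 -0.25 -0.15; -0.3 -0.35 -0.35 -0.2; -0.3 -0.45 -0.45 -0.25; -0.3 -0.55 -0.55 -0.3; -0.3 -0.65 -0.65 -0.35; -0.3 -0.75 -0.75 -0.4; -0.3 -0.85 -0.85 -0.415; -0.3 -0.95 -0.95 -0.415" --hand 87

```text
t: 1.4
eef_pos: [0.4432, -0.0889, 0.3425]
tool_rot: [0.526, 0.473, 0.525, -0.473]
force: [0.1, 0.6, 0.5]
width: 0.0871
```

```bash
cat > st.py <<'E'
from h import *
s=telemetry.read_state(); print(s["t"],"j",s["joint_pos"],"p",s["eef_pos"],"f",s["force"],s["width"]); print(Rt(s)[:, 1:].T)
E
python3 st.py
```

```text
1.4 j [ 0.7481 -0.0709 -0.6053  1.6541 -0.0399  1.5456  0.2492] p [ 0.4432 -0.0889  0.3425] f [0.0842 0.5545 0.4715] 0.08711791009540798
[[ 0.9946  0.1041  0.0001]
 [ 0.1041 -0.9946  0.0005]]
```

Run:
```python
from h import *
s=telemetry.read_state(); im=snapshot("wrist"); cv2.imwrite("pics/w1.png",im[:,:,::-1])
p=[ 0.548,-0.0756,0.1126]
print(wproj(s,p2w(p,[[-75,80,240],[-50,-26,245],[86,-95,283]])))
```

```text
[[363.7664 125.7944]
 [394.8219 269.2838]
 [550.2843 356.4078]]
```

View pics/w1.png

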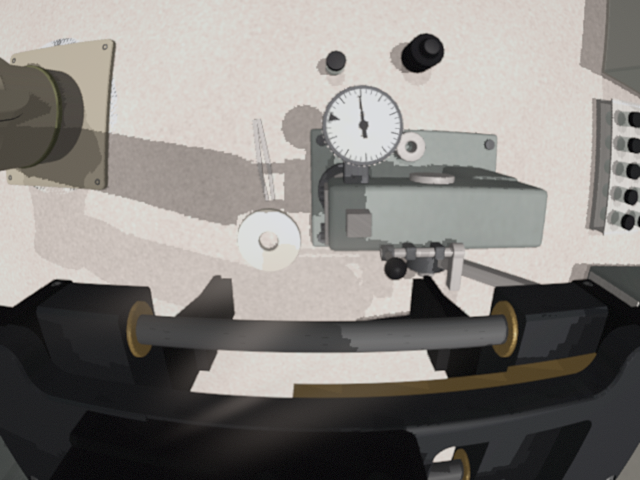

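Run:
```python
import cv2
a=cv2.imread("pics/w1.png")[80:170,317:410]; cv2.imwrite("pics/w1c.png",cv2.resize(a,None,fx=6,fy=6,interpolation=cv2.INTER_CUBIC))
```

```text
(no output)
```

View pics/w1c.png

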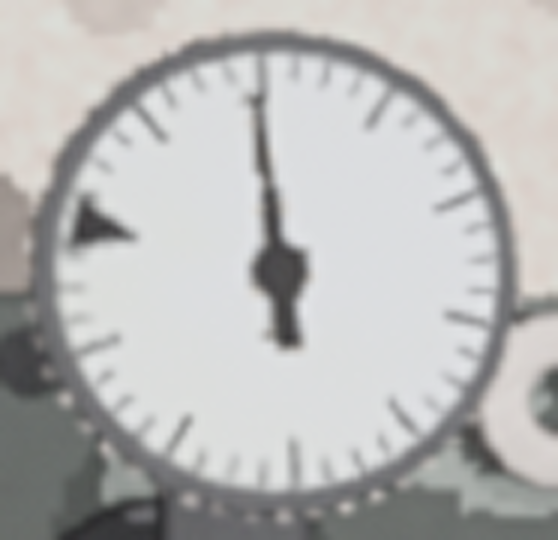

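```bash
cat > dial.py <<'E'
from h import *
def dial(s,im,uv0,z=.238,zr=.240,half=70,name=None):
    # rectify: ground plane patch 70mm around, world x->right, y->up ; 8 px/mm
    o,d=wray(s,uv0); c0=(o+d*(z-o[2])/d[2])[:2]
    n=560; g=(np.arange(n)-n/2)/8000
    X,Y=np.meshgrid(c0[0]+g,c0[1]-g); P=np.c_[X.ravel(),Y.ravel(),np.full(n*n,z)]
    m=wproj(s,P).astype(np.float32).reshape(n,n,2)
    r=cv2.remap(im,m[...,0],m[...,1],cv2.INTER_CUBIC); 
    cv2.imwrite(name,r[:,:,::-1]); return c0,r
if __name__=="__main__":
    s=telemetry.read_state(); im=cv2.imread("pics/w1.png")[:,:,::-1].copy()
    c0,r=dial(s,im,(363.3,124.8),name="pics/r1.png"); print(c0)
    o,d=wray(s,(395.5,268)); print("ball",(o+d*(.245-o[2])/d[2]))
E
python3 dial.py
```

```text
[0.466  0.0045]
ball [ 0.5041 -0.0975  0.245 ]
```

View pics/r1.png

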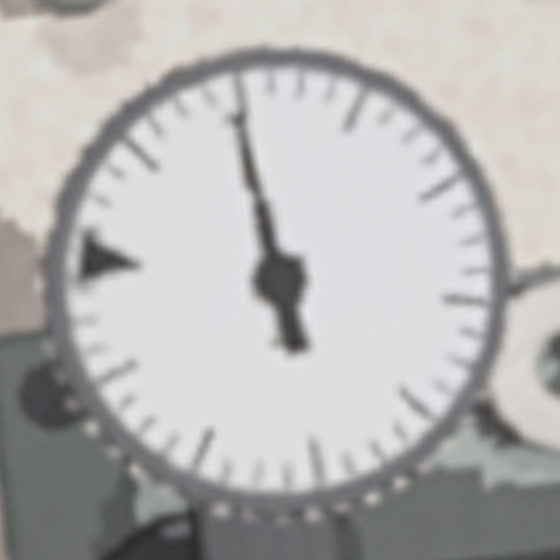

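send_rows --commands "0.02 0.02 -0.03 0; 0.06 0.05 -0.06 0; 0.1 0.08 -0.09 0; 0.1 0.08 -0.09 0; 0.1 0.08 -0.09 0; 0.1 0.08 -0.09 0; 0.1 0.08 -0.09 0; 0.1 0.08 -0.09 0; 0.1 0.08 -0.09 0; 0.1 0.08 -0.09 0"

```text
t: 2.7
eef_pos: [0.4711, -0.0515, 0.3026]
tool_rot: [0.525, 0.473, 0.525, -0.473]
force: [-0.3, -0.4, 1.0]
width: 0.0873
```

```bash
python3 st.py
python3 - <<'E'
from h import *
s=telemetry.read_state(); im=snapshot("wrist"); cv2.imwrite("pics/w2.png",im[:,:,::-1])
s2=telemetry.read_state();print(s2["eef_pos"])
im=snapshot("scene"); cv2.imwrite("pics/s2.png",im[:,:,::-1])
for v in (-.0756,-.066):print(wproj(s,p2w([.548,v,.1126],[[-75,80,240],[-50,-26,245],[86,-95,283]])))
E
```

```text
2.7 j [ 0.6946 -0.0043 -0.67    1.6813 -0.0025  1.4636  0.1287] p [ 0.4711 -0.0515  0.3026] f [-0.3389 -0.3625  0.9535] 0.0873094054742843
[[ 0.9946  0.1036  0.    ]
 [ 0.1036 -0.9946  0.0001]]
[ 0.4711 -0.0515  0.3025]
[[318.676  180.4085]
 [356.6576 336.5594]
 [529.2181 423.4109]]
[[320.3039 164.8311]
 [358.6899 324.6247]
 [533.8523 414.3597]]
```

View pics/w2.png

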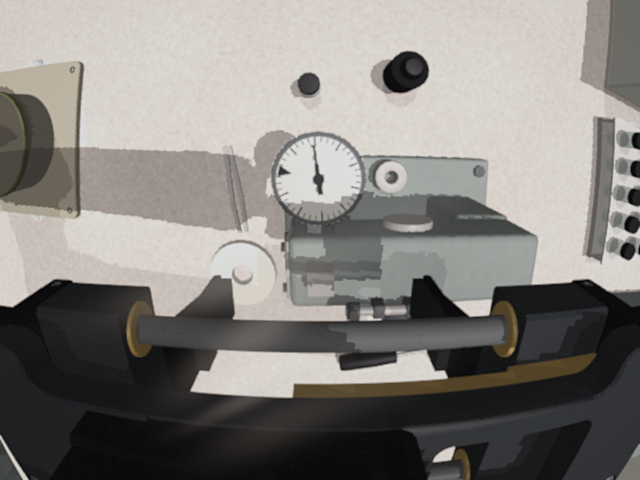

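Run:
```python
from h import *
from dial import dial
s=telemetry.read_state(); im=cv2.imread("pics/w2.png")[:,:,::-1].copy()
c0,r=dial(s,im,(318.3,178),name="pics/r2.png"); print(c0)
```

```text
[ 0.4641 -0.0033]
```

View pics/r2.png

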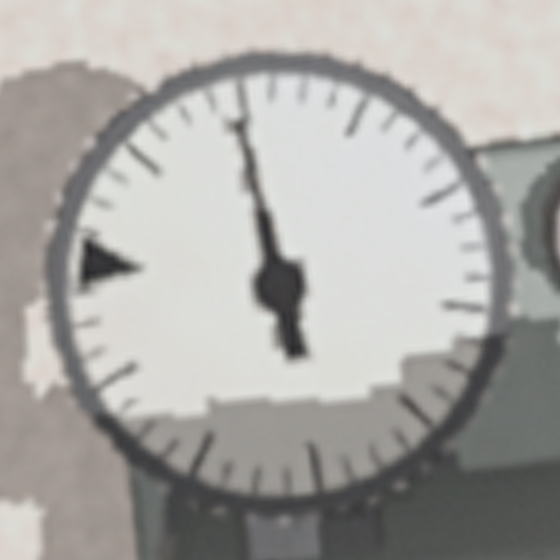

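send_rows --commands "0 -0.003 -0.06 0; 0 -0.005 -0.121 0; 0.03 -0.005 -0.121 0; 0.1 -0.005 -0.121 0; 0.17 -0.005 -0.121 0; 0.225 -0.005 -0.121 0; 0.225 -0.005 -0.121 0; 0.225 -0.005 -0.121 0; 0.225 -0.005 -0.121 0; 0.225 -0.005 -0.121 0"

```text
t: 4.05
eef_pos: [0.4644, -0.0037, 0.2131]
tool_rot: [0.526, 0.474, 0.525, -0.473]
force: [-0.4, 0.0, -0.1]
width: 0.0869
```

```bash
python3 st.py
python3 - <<'E'
from h import *
im=snapshot("wrist"); cv2.imwrite("pics/w3.png",im[:,:,::-1])
im=snapshot("side"); cv2.imwrite("pics/si3.png",cv2.resize(im[200:380,220:420,::-1],(660,594),interpolation=cv2.INTER_CUBIC))
E
```

```text
4.05 j [ 0.6417  0.0218 -0.7303  1.8472  0.0156  1.2772  0.0107] p [ 0.4644 -0.0037  0.2131] f [-0.3998  0.0205 -0.0811] 0.0868769653647668
[[ 0.9946  0.1035  0.001 ]
 [ 0.1035 -0.9946  0.0004]]
```

View pics/w3.png

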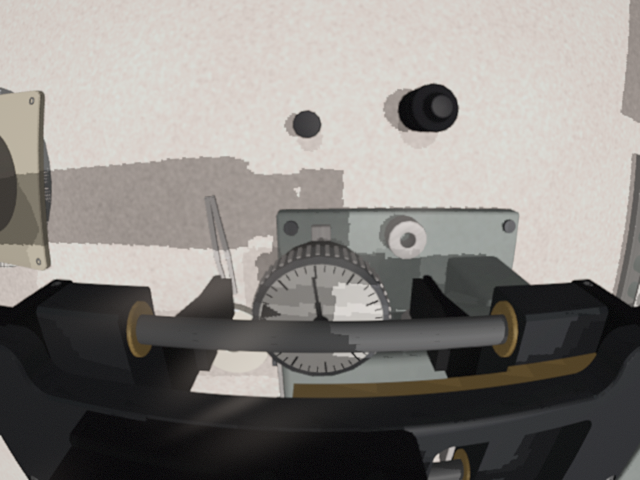

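View pics/si3.png

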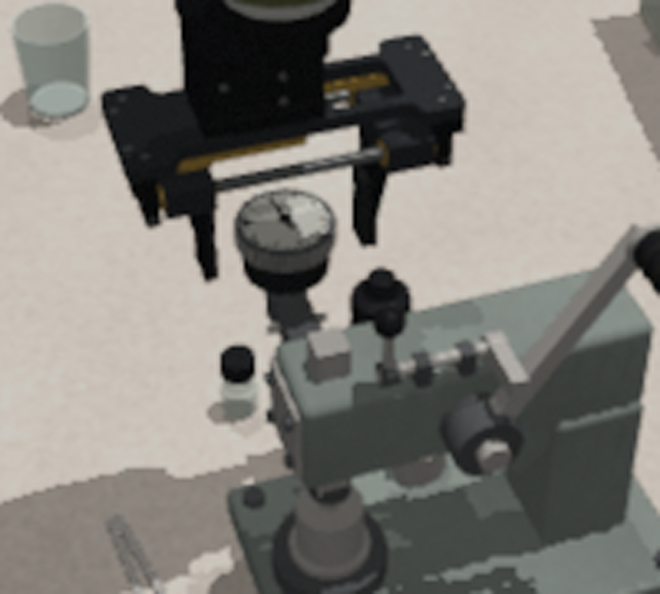

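send_rows --commands "0 0 0 0; 0 0 0 0; 0 0 0 0; 0 0 0 0; 0 0 0 0; 0 0 0 0; 0 0 0 0; 0 0 0 0; 0 0 0 0; 0 0 0 0" --hand 50

```text
t: 5.4
eef_pos: [0.4639, -0.0036, 0.2125]
tool_rot: [0.525, 0.473, 0.525, -0.473]
force: [-3.9, -1.0, 1.7]
width: 0.0594
```

send_rows --commands "0 0 0 0.045; 0 0 0 0.09; 0 0 0 0.135; 0 0 0 0.18; 0 0 0 0.225; 0 0 0 0.27; 0 0 0 0.315; 0 0 0 0.35; 0 0 0 0.384; 0 0 0 0.384"

```text
t: 6.65
eef_pos: [0.4639, -0.0036, 0.2125]
tool_rot: [-0.164, -0.688, -0.164, 0.688]
force: [-4.1, -0.1, 2.2]
width: 0.0592
```

```bash
python3 st.py
python3 - <<'E'
from h import *
im=snapshot("wrist"); cv2.imwrite("pics/w4.png",im[230:390,220:420,::-1].repeat(3,0).repeat(3,1))
im=snapshot("side"); cv2.imwrite("pics/si4.png",cv2.resize(im[200:380,220:420,::-1],(660,594),interpolation=cv2.INTER_CUBIC))
E
```

```text
6.65 j [ 0.6259  0.0212 -0.7145  1.8488  0.0146  1.2772 -1.1947] p [ 0.4639 -0.0036  0.2125] f [-4.1024 -0.0732  2.1681] 0.05920134859508699
[[ 0.4518 -0.8921 -0.0001]
 [-0.8921 -0.4518  0.0004]]
```

View pics/w4.png

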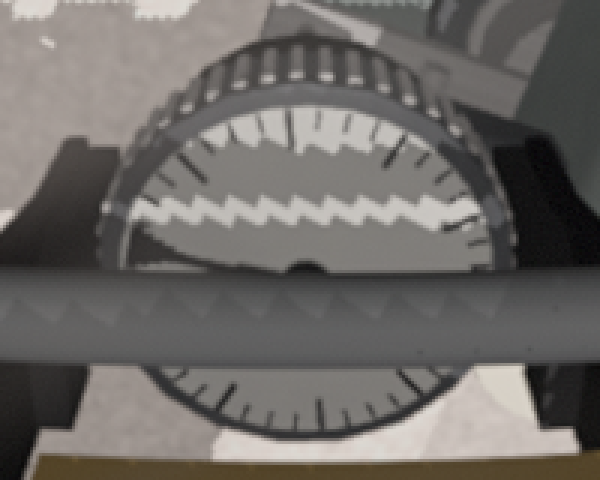

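View pics/si4.png

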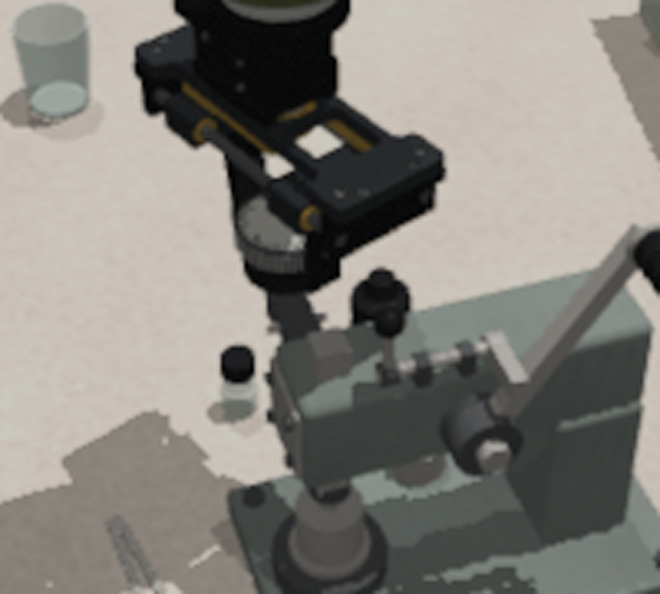

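send_rows --commands "0 0 0 0; 0 0 0 0; 0 0 0 0; 0 0 0 0; -0.03 0 0 0; -0.1 0 0 0; -0.2 0 0.06 0; -0.225 0 0.125 0; -0.225 0 0.125 0; -0.225 0 0.125 0" --hand 87

```text
t: 8.0
eef_pos: [0.4197, -0.0259, 0.3027]
tool_rot: [0.164, 0.688, 0.164, -0.688]
force: [0.1, -0.7, 0.7]
width: 0.0872
```

send_rows --commands "0 0 0 0; 0 0 0 0; 0 0 0 0; 0 0 0 0; 0 0 0 0; 0 0 0 0; 0 0 0 0; 0 0 0 0; 0 0 0 0; 0 0 0 0"

```text
t: 9.25
eef_pos: [0.4194, -0.0262, 0.3025]
tool_rot: [-0.164, -0.688, -0.164, 0.688]
force: [-0.3, -0.2, 0.0]
width: 0.0874
```

```bash
python3 st.py
python3 - <<'E'
from h import *
from dial import dial
s=telemetry.read_state()
im=snapshot("wrist"); cv2.imwrite("pics/w5.png",im[:,:,::-1])
p=[ 0.548,-0.0756,0.1126]
uv=wproj(s,np.array([[.464,-.0037,.238]]))[0]; print(uv,wproj(s,p2w(p,[[-50,-26,245],[86,-95,283]])))
dial(s,im,uv,name="pics/r5.png")
E
```

```text
9.25 j [ 0.6886 -0.1514 -0.6447  1.7935 -0.0911  1.4699 -1.044 ] p [ 0.4194 -0.0262  0.3025] f [-0.2679 -0.2187  0.0478] 0.08736392258438495
[[ 0.4513 -0.8924  0.0001]
 [-0.8924 -0.4513  0.    ]]
[321.3219 176.4887] [[490.1625 202.6442]
 [655.0243  69.6507]]
```

View pics/w5.png

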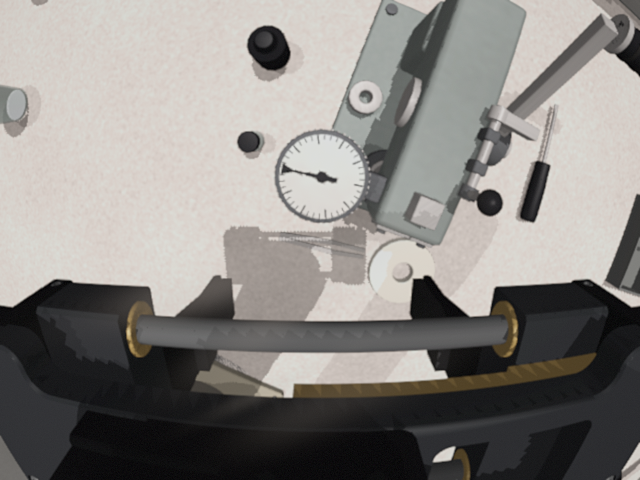

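View pics/r5.png

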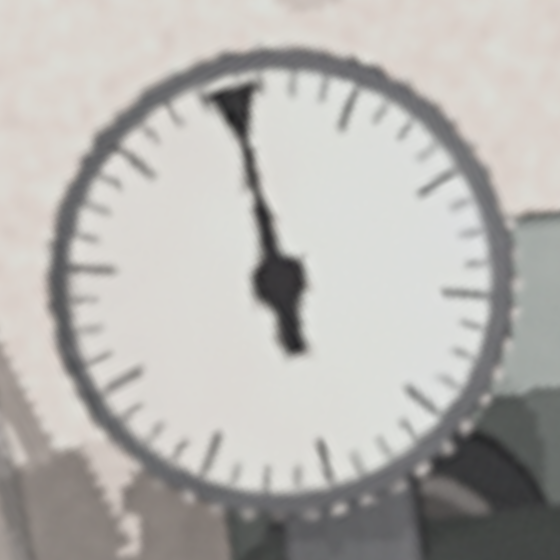

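send_rows --commands "0 0.06 -0.01 -0.05; 0 0.12 -0.02 -0.1; 0 0.18 -0.03 -0.15; 0 0.24 -0.04 -0.2; 0 0.3 -0.05 -0.25; 0 0.35 -0.053 -0.3; 0 0.376 -0.053 -0.35; 0 0.376 -0.053 -0.386; 0.08 0.376 -0.053 -0.386; 0.16 0.376 -0.053 -0.386" --hand 0

```text
t: 10.55
eef_pos: [0.5064, -0.1509, 0.2378]
tool_rot: [0.527, 0.472, 0.526, -0.472]
force: [0.1, 1.1, -0.5]
width: 0.0012
```

```bash
python3 st.py
python3 - <<'E'
from h import *
im=snapshot("side"); cv2.imwrite("pics/si6.png",cv2.resize(im[200:380,260:460,::-1],(660,594),interpolation=cv2.INTER_CUBIC))
im=snapshot("scene"); cv2.imwrite("pics/sc6.png",cv2.resize(im[130:310,140:340,::-1],(660,594),interpolation=cv2.INTER_CUBIC))
im=snapshot("wrist"); cv2.imwrite("pics/w6.png",im[:,:,::-1])
s=telemetry.read_state();R=Rt(s)
for q in([-50,-26,245],):
    P=p2w([ 0.548,-0.0756,0.1126],[q])[0]; print((P-s["eef_pos"])@R*1000)
E
```

```text
10.55 j [ 0.7256  0.1535 -0.5741  1.6685  0.0855  1.344   0.2476] p [ 0.5064 -0.1509  0.2378] f [ 0.083   1.0835 -0.5376] 0.001154387845114055
[[ 0.994   0.1097  0.0006]
 [ 0.1097 -0.994   0.0003]]
[ -7.2963   0.5998 -43.9304]
```

View pics/si6.png

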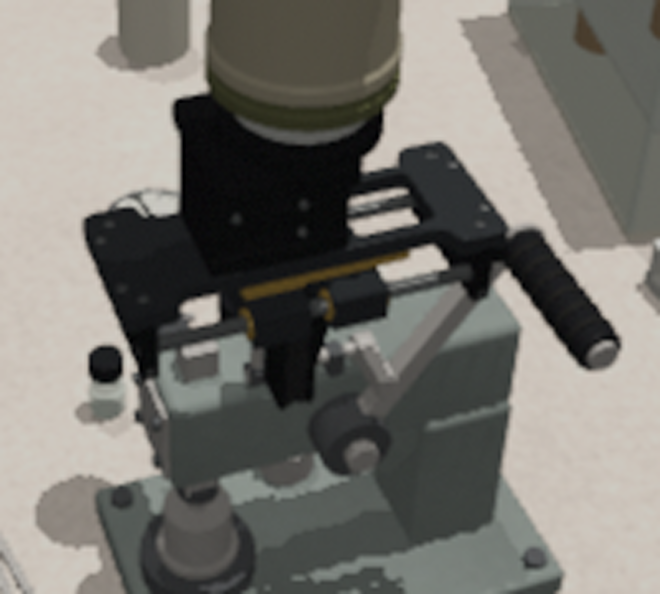

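View pics/sc6.png

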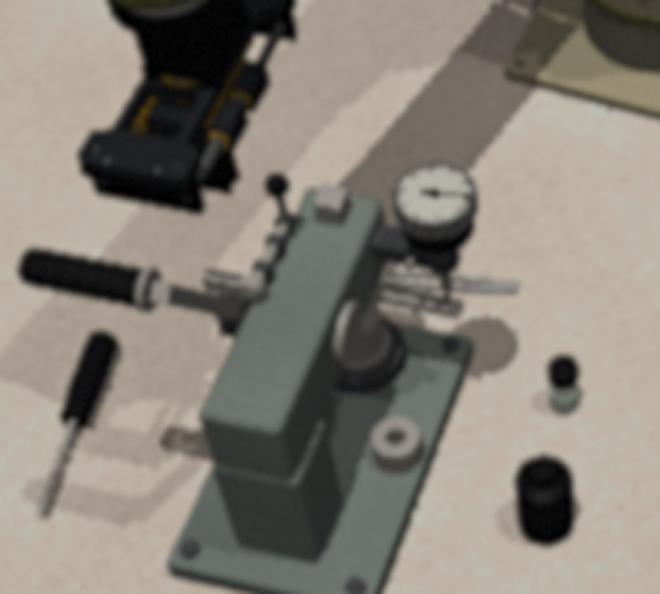

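View pics/w6.png

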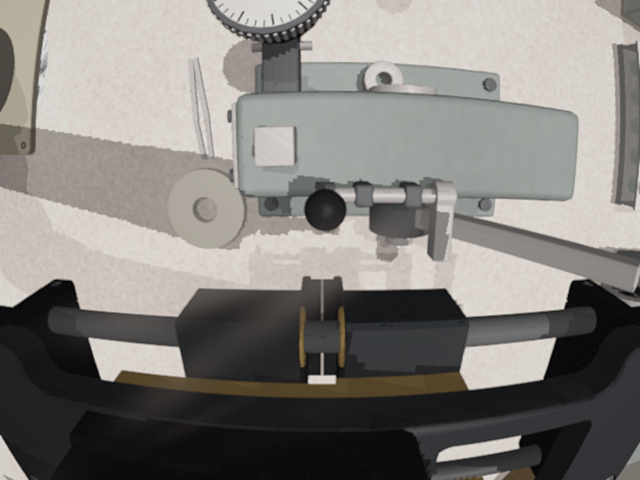

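send_rows --commands "0.01 0 -0.03 0; 0.01 0 -0.06 0; 0.01 0 -0.08 0; 0.012 0 -0.1 0; 0.015 0 -0.12 0; 0.02 0 -0.135 0; 0.027 0 -0.15 0; 0.032 0 -0.16 0; 0.034 0 -0.165 0; 0.034 0 -0.165 0"

```text
t: 11.95
eef_pos: [0.499, -0.0851, 0.225]
tool_rot: [0.527, 0.472, 0.527, -0.472]
force: [0.1, -1.1, 0.1]
width: 0.0006
```

```bash
python3 st.py
python3 - <<'E'
from h import *
im=snapshot("side"); cv2.imwrite("pics/si7.png",cv2.resize(im[200:380,260:460,::-1],(660,594),interpolation=cv2.INTER_CUBIC))
im=snapshot("wrist"); cv2.imwrite("pics/w7.png",im[:,:,::-1])
E
```

```text
11.95 j [ 0.6661  0.1137 -0.6247  1.738   0.0687  1.3117  0.1371] p [ 0.499  -0.0851  0.225 ] f [ 0.1061 -1.0925  0.0757] 0.0006475085420587929
[[ 0.9939  0.1101  0.0001]
 [ 0.1101 -0.9939 -0.    ]]
```

View pics/si7.png

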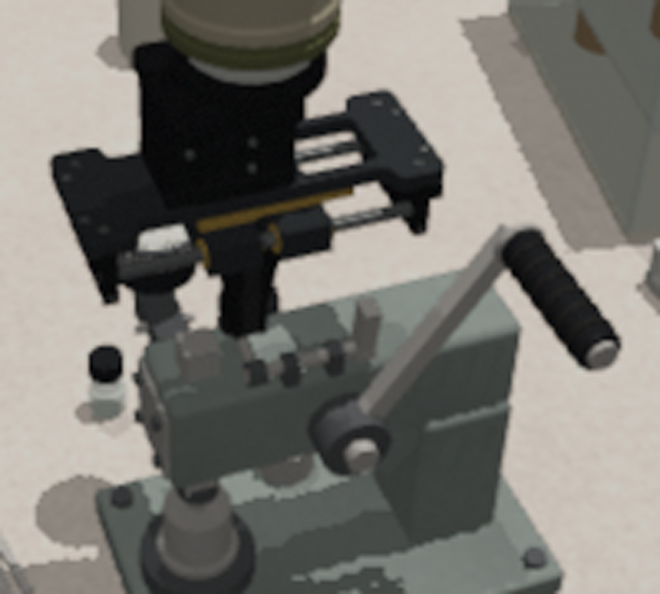

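View pics/w7.png

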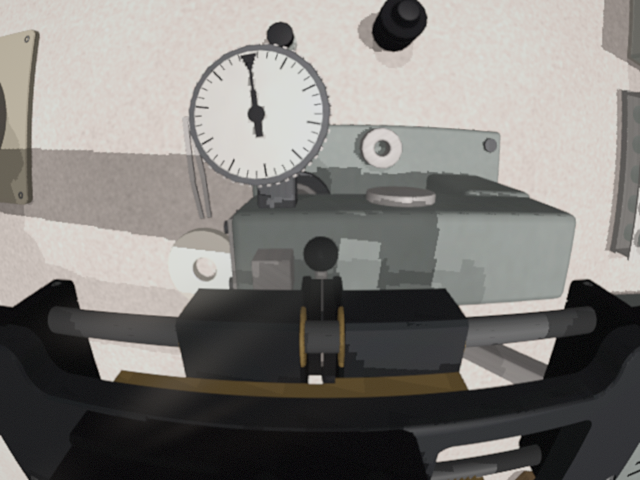

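send_rows --commands "-0.08 0 0 0; -0.2 0 0 0; -0.3 0 0 0; -0.3 0.06 0.04 0; -0.3 0.14 0.09 0; -0.3 0.22 0.15 0; -0.3 0.3 0.2 0; -0.3 0.34 0.227 0; -0.3 0.34 0.227 0; -0.3 0.34 0.227 0" --hand 60

```text
t: 13.3
eef_pos: [0.6437, -0.1601, 0.3452]
tool_rot: [0.527, 0.472, 0.527, -0.472]
force: [-0.3, 1.4, 0.3]
width: 0.0599
```

```bash
python3 st.py
python3 - <<'E'
from h import *
im=snapshot("side"); cv2.imwrite("pics/si8.png",cv2.resize(im[150:350,300:500,::-1],(600,600),interpolation=cv2.INTER_CUBIC))
im=snapshot("scene"); cv2.imwrite("pics/sc8.png",cv2.resize(im[130:310,120:320,::-1],(660,594),interpolation=cv2.INTER_CUBIC))
s=telemetry.read_state();im=snapshot("wrist"); cv2.imwrite("pics/w8.png",im[:,:,::-1])
p=[ 0.548,-0.0756,0.1126]; G=p2w(p,[[86,-95,283],[86,-52,283],[86,-138,283]])
print((G-s["eef_pos"])@Rt(s)*1000); print(wproj(s,G))
E
```

```text
13.3 j [ 0.5488  0.4526 -0.5847  1.0991  0.2445  1.6546  0.1432] p [ 0.6437 -0.1601  0.3452] f [-0.2838  1.4125  0.2783] 0.05988907900240872
[[ 0.9939  0.1102  0.0001]
 [ 0.1102 -0.9939 -0.0001]]
[[ 62.6323   0.4515   0.2218]
 [ 62.6083   0.3567 -42.7781]
 [ 62.6562   0.5462  43.2217]]
[[322.1273 254.697 ]
 [322.0039 187.9395]
 [322.2296 314.2082]]
```

View pics/si8.png

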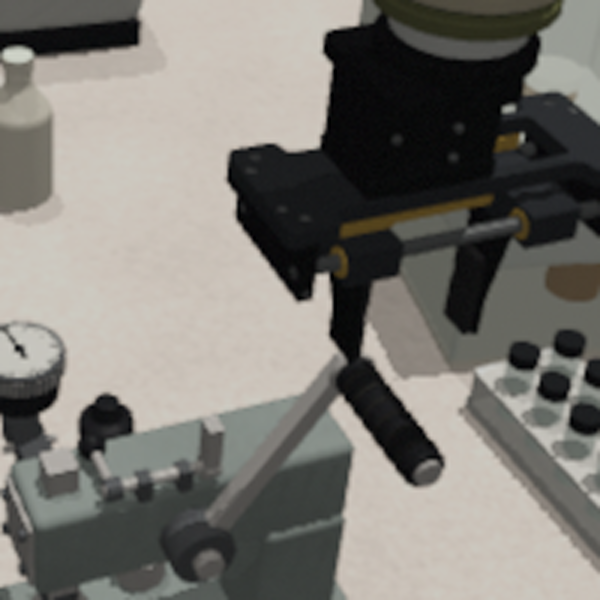

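View pics/w8.png

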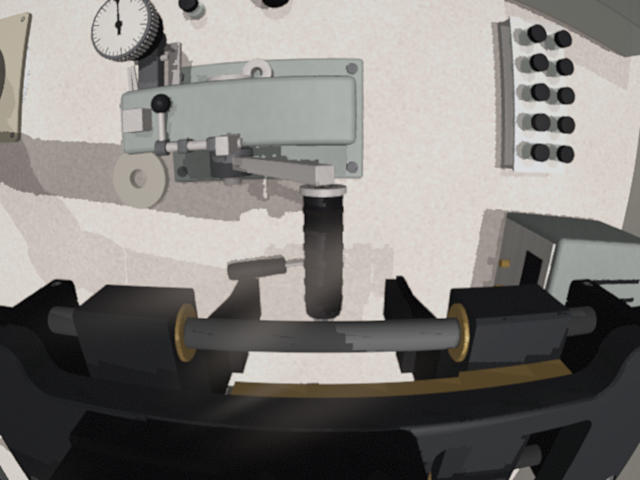

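View pics/sc8.png

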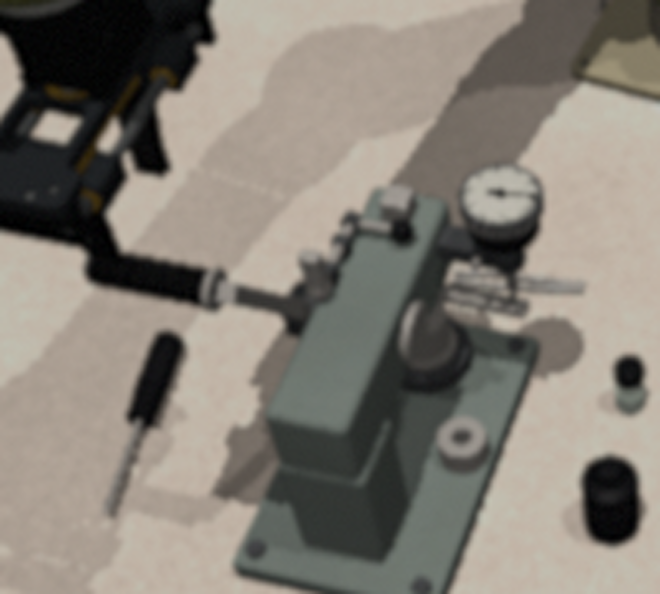

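send_rows --commands "0.04 0 0 0; 0.09 0 0 0; 0.14 0 0 0; 0.18 0 0 0; 0.2 0 0 0; 0.2 0 0 0; 0.2 0 0 0; 0.2 0 0 0; 0.2 0 0 0; 0.2 0 0 0"

```text
t: 14.7
eef_pos: [0.6442, -0.1605, 0.2651]
tool_rot: [0.527, 0.472, 0.527, -0.472]
force: [0.4, -0.6, 0.3]
width: 0.06
```

send_rows --commands "0 0 0 0; 0 0 0 0; 0 0 0 0; 0 0 0 0; 0 0 0 0; 0 0 0 0; 0 0 0 0; 0 0 0 0; 0 0 0 0; 0 0 0 0" --hand 15

```text
t: 15.95
eef_pos: [0.6443, -0.1605, 0.265]
tool_rot: [0.527, 0.472, 0.527, -0.472]
force: [5.0, -1.0, -0.8]
width: 0.0245
```

```bash
python3 st.py
python3 - <<'E'
from h import *
im=snapshot("side"); cv2.imwrite("pics/si9.png",cv2.resize(im[150:350,300:500,::-1],(600,600),interpolation=cv2.INTER_CUBIC))
E
```

```text
15.95 j [ 0.5739  0.4633 -0.5838  1.2534  0.2497  1.4952  0.131 ] p [ 0.6443 -0.1605  0.265 ] f [ 4.9806 -1.0405 -0.7793] 0.024499273945588755
[[ 0.994   0.1098  0.0004]
 [ 0.1098 -0.994   0.0001]]
```

View pics/si9.png

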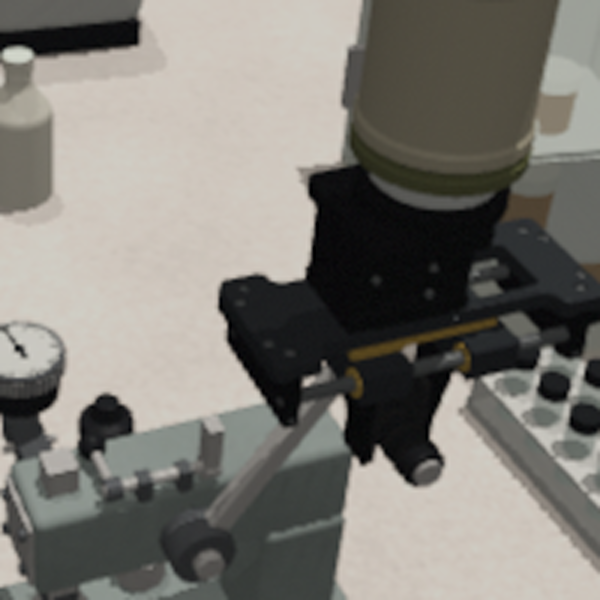

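send_rows --commands "-0.0125 -0.019 0 0; -0.024 -0.039 0 0; -0.034 -0.06 0 0; -0.043 -0.08 0 0; -0.05 -0.102 0 0; -0.057 -0.124 0 0; -0.061 -0.147 0 0; -0.065 -0.169 0 0; -0.067 -0.192 0 0; -0.068 -0.215 0 0"

```text
t: 17.25
eef_pos: [0.5584, -0.1704, 0.2922]
tool_rot: [0.527, 0.472, 0.526, -0.472]
force: [7.5, -1.6, -4.1]
width: 0.0238
```

```bash
python3 st.py
python3 - <<'E'
from h import *
im=snapshot("side"); cv2.imwrite("pics/si10.png",cv2.resize(im[150:350,280:480,::-1],(600,600),interpolation=cv2.INTER_CUBIC))
s=telemetry.read_state(); d=s["eef_pos"]-[.548,-.0756,.160-.019]; c,n=np.cos(.1126),np.sin(.1126); print(c*d[0]+n*d[1],-n*d[0]+c*d[1],d[2])
E
```

```text
17.25 j [ 0.7063  0.2668 -0.5999  1.4385  0.1505  1.4813  0.2193] p [ 0.5584 -0.1704  0.2922] f [ 7.5048 -1.6034 -4.0542] 0.02375258354847135
[[ 0.994   0.1094  0.0008]
 [ 0.1094 -0.994   0.0007]]
-0.001160786349282697 -0.09543798638877163 0.15119448403439
```

View pics/si10.png

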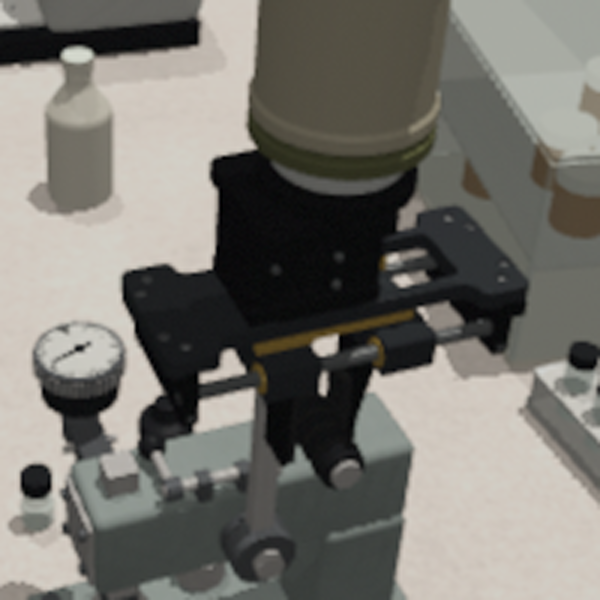

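send_rows --commands "0.001 -0.03 0 0; 0.0045 -0.059 0 0; 0.01 -0.088 0 0; 0.018 -0.116 0 0; 0.0285 -0.144 0 0; 0.041 -0.17 0 0; 0.055 -0.196 0 0; 0.0715 -0.22 0 0; 0.086 -0.239 0 0; 0.0905 -0.244 0 0"

```text
t: 18.55
eef_pos: [0.4637, -0.1815, 0.2575]
tool_rot: [0.529, 0.473, 0.524, -0.471]
force: [16.7, -4.5, 4.0]
width: 0.0241
```

send_rows --commands "0 0 0 0; 0 0 0 0; 0 0 0 0; 0 0 0 0; 0 0 0 0; 0 0 0 0; 0 0 0 0; 0 0 0 0; 0 0 0 0; 0 0 0 0"

```text
t: 19.8
eef_pos: [0.4639, -0.1815, 0.2577]
tool_rot: [0.529, 0.473, 0.524, -0.471]
force: [13.9, -4.9, 2.2]
width: 0.0242
```

```bash
python3 st.py
python3 - <<'E'
from h import *
from dial import dial
im=snapshot("side"); cv2.imwrite("pics/si11.png",cv2.resize(im[180:380,240:440,::-1],(600,600),interpolation=cv2.INTER_CUBIC))
s=telemetry.read_state(); im=snapshot("wrist"); cv2.imwrite("pics/w11.png",im[:,:,::-1])
uv=wproj(s,np.array([[.464,-.0037,.238]]))[0]; print(uv)
im=snapshot("scene"); cv2.imwrite("pics/sc11.png",cv2.resize(im[130:330,140:340,::-1],(600,600),interpolation=cv2.INTER_CUBIC))
s=telemetry.read_state(); d=s["eef_pos"]-[.548,-.0756,.160-.019]; c,n=np.cos(.1126),np.sin(.1126); x=c*d[0]+n*d[1];print(x,-n*d[0]+c*d[1],d[2],np.degrees(np.arctan2(-x,d[2])))
E
```

```text
19.8 j [ 0.8384  0.0635 -0.5762  1.7137  0.036   1.3676  0.366 ] p [ 0.4639 -0.1815  0.2577] f [13.8551 -4.9097  2.2014] 0.024233192688994546
[[ 0.994   0.1096  0.0064]
 [ 0.1096 -0.994   0.0032]]
[360.0471 -53.5286]
-0.09545959438989111 -0.09572218568849683 0.11673931639822283 39.27341232364922
```

View pics/si11.png

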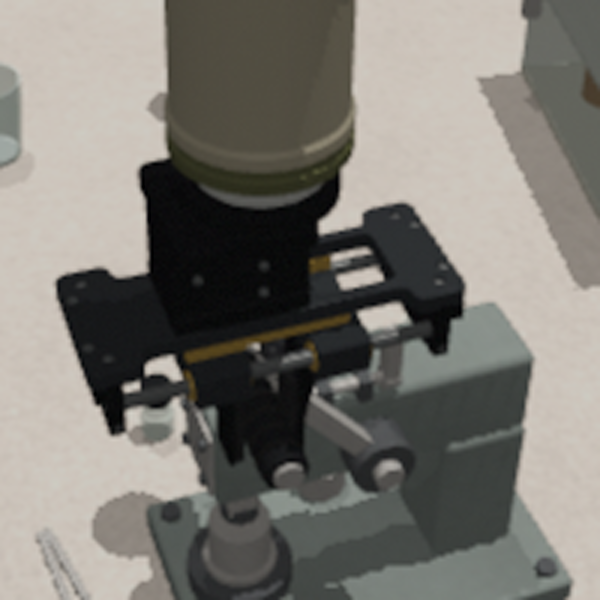

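View pics/w11.png

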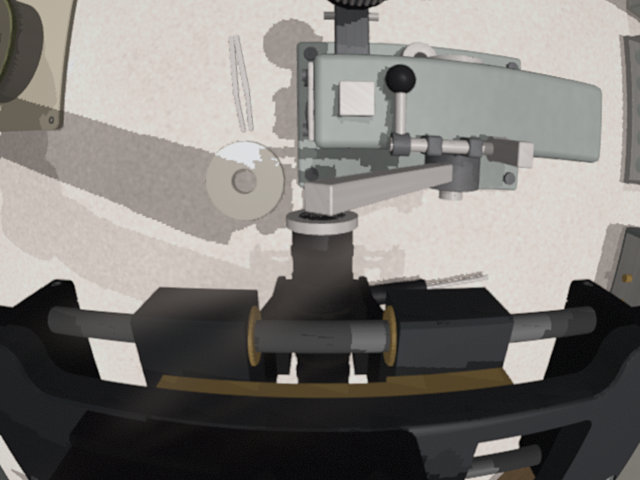

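View pics/sc11.png

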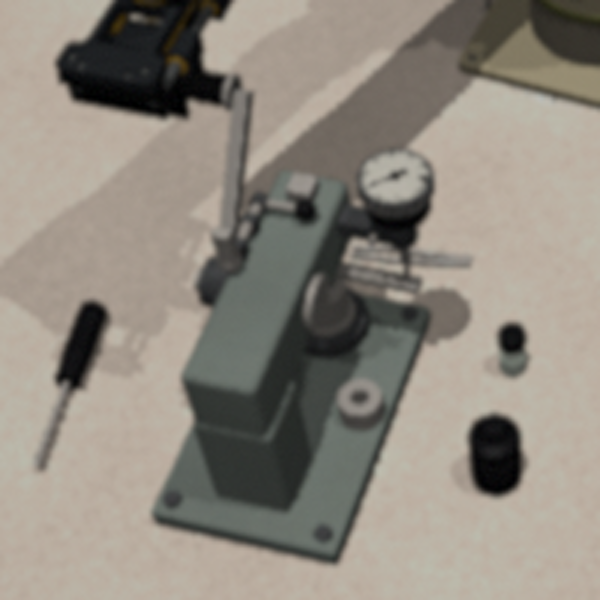

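Run:
```python
from h import *
im=snapshot("scene")
n=480; g=(np.arange(n)-n/2)/8000*1.2
X,Y=np.meshgrid(.464+g,-.0037-g); P=np.c_[X.ravel(),Y.ravel(),np.full(n*n,.238)]
m=proj("scene",P).astype(np.float32).reshape(n,n,2)
cv2.imwrite("pics/d12.png",cv2.remap(im,m[...,0],m[...,1],cv2.INTER_CUBIC)[:,:,::-1])
```

```text
(no output)
```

View pics/d12.png

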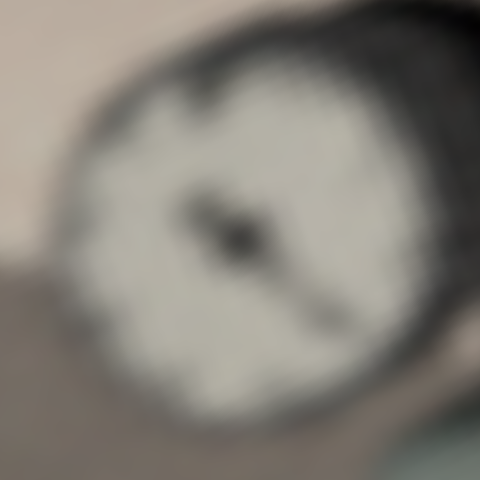

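Run:
```python
from station import workorder
print(workorder.finish_job())
```

```text
the job is handed in; nothing more can be done
None
```

I carried out the whole sequence and handed the job in at about t = 20 s of the 69 s allowed. It gave no verdict.

1. **Gauge:** I turned the rim about 69° clockwise with the lever locked. The wrist view afterwards showed the zero triangle centred on the pointer tip.
2. **Catch:** I pushed it over towards the press. The pictures showed the blade upright and the ball down on the head, and the pointer had not moved.
3. **Lever:** I gripped it and followed the arc to its forward stop, where I am still holding it.

Last checks before handing in:
- **Lever at stop:** the TCP position and the pointer angle (about 215°) both gave about 1.30 rad.
- **Holding force:** the wrist read about 15 N. That is above the 9 N spring, so the lever is pressed against the stop. The contact force on the grip itself was not measured.
- **Zero mark:** it was still at about 13–14° on the dial, where the pointer rested.
- **Catch and other things:** the catch was still flipped. The nearby loose items (disc, tweezers, screwdriver, vial, objective, spare ring) looked unmoved by eye; I did not measure them. The beaker and wash bottle were not in the last close-ups.

One measurement disagreed: the first wrist picture was about 9 mm off from the fixed cameras, probably because the arm had not settled. A second picture, taken with the arm at rest, agreed with the fixed cameras, and I used that one.

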